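Lock the spice canisters onto the ledge

TASK

Clear the whisk and the spatula off the slotted seats of the steel spice ledge and lay them flat and lengthwise in the long shallow steel tray, neither on top of the other. Then lock every spice canister on the counter onto a seat of its own, any seat: pass its T-foot down through the slot until it sits fully down, then a quarter turn so that the wing on its lid ends up square across the slot. Leave the masala dabba and the tumbler-and-davara set where they are.

Things in the scene. Friction and masses are not known exactly. Their poses are not given: they have to be found in the camera images.
- can0_wing (a point): spice canister 1 of 4 (one may be absent: None), all alike: steel cylinder 66 mm across, 0.12-0.27 kg, standing loose. Point: centre of the black lid wing, on the axis, 99 mm above the lower edge; wing 44 long (x), 12 thick (y), 86 to 112 mm up. Hollow skirt below (60 inside, 22 deep) hides a T-foot parallel to the wing: bar 28 x 8 x 8 mm, underside 5 mm above the lower edge, shank 8 mm
- can1_wing (a point): spice canister 2 of 4 (one may be absent: None), all alike: steel cylinder 66 mm across, 0.12-0.27 kg, standing loose. Point: centre of the black lid wing, on the axis, 99 mm above the lower edge; wing 44 long (x), 12 thick (y), 86 to 112 mm up. Hollow skirt below (60 inside, 22 deep) hides a T-foot parallel to the wing: bar 28 x 8 x 8 mm, underside 5 mm above the lower edge, shank 8 mm
- can2_wing (a point): spice canister 3 of 4 (one may be absent: None), all alike: steel cylinder 66 mm across, 0.12-0.27 kg, standing loose. Point: centre of the black lid wing, on the axis, 99 mm above the lower edge; wing 44 long (x), 12 thick (y), 86 to 112 mm up. Hollow skirt below (60 inside, 22 deep) hides a T-foot parallel to the wing: bar 28 x 8 x 8 mm, underside 5 mm above the lower edge, shank 8 mm
- can3_wing (a point): spice canister 4 of 4 (one may be absent: None), all alike: steel cylinder 66 mm across, 0.12-0.27 kg, standing loose. Point: centre of the black lid wing, on the axis, 99 mm above the lower edge; wing 44 long (x), 12 thick (y), 86 to 112 mm up. Hollow skirt below (60 inside, 22 deep) hides a T-foot parallel to the wing: bar 28 x 8 x 8 mm, underside 5 mm above the lower edge, shank 8 mm
- seat0 (a point): slot mouth centre on top of seat 1 of 4 on the fixed ledge: raised table 42 (x) by 34 mm (y), top 34 mm above the counter, plate 6 mm, open below; slot 32 (x) by 12 mm (y). The T-foot enters with the wing along x, either way round; fully down the wing centre is 77 mm above this point (94 if the foot rests on the plate). It turns freely either way, no stop, 3 mm play; locked: wing along y
- seat1 (a point): slot mouth centre on top of seat 2 of 4 on the fixed ledge: raised table 42 (x) by 34 mm (y), top 34 mm above the counter, plate 6 mm, open below; slot 32 (x) by 12 mm (y). The T-foot enters with the wing along x, either way round; fully down the wing centre is 77 mm above this point (94 if the foot rests on the plate). It turns freely either way, no stop, 3 mm play; locked: wing along y
- seat2 (a point): slot mouth centre on top of seat 3 of 4 on the fixed ledge: raised table 42 (x) by 34 mm (y), top 34 mm above the counter, plate 6 mm, open below; slot 32 (x) by 12 mm (y). The T-foot enters with the wing along x, either way round; fully down the wing centre is 77 mm above this point (94 if the foot rests on the plate). It turns freely either way, no stop, 3 mm play; locked: wing along y
- seat3 (a point): slot mouth centre on top of seat 4 of 4 on the fixed ledge: raised table 42 (x) by 34 mm (y), top 34 mm above the counter, plate 6 mm, open below; slot 32 (x) by 12 mm (y). The T-foot enters with the wing along x, either way round; fully down the wing centre is 77 mm above this point (94 if the foot rests on the plate). It turns freely either way, no stop, 3 mm play; locked: wing along y
- whisk_mid (a point): middle of the small green flat whisk, rigid, 145 mm long (x, handle end at -x), 7 mm above its flat underside; 0.05 kg. Handle 16 mm wide (y), 14 mm high, from 72 mm behind this point to 12 mm ahead of it; then a flat wire head 50 mm wide, 8 mm thick. Starts lying along the row of seats on top of two of them
- spatula_mid (a point): middle of the small wooden spatula, rigid, 145 mm long (x, handle end at -x), 7 mm above its flat underside; 0.05 kg. Handle 16 mm wide (y), 14 mm high, from 72 mm behind this point to 12 mm ahead of it; then a flat blade 36 mm wide, 7 mm thick. Starts lying along the row of seats on top of two of them
- ledge: fixed steel spice ledge, 100 mm (x) by 360 mm (y), 10 mm high, origin under its centre; carries four alike raised slotted seats in a row along y, 85 mm apart
- tray_floor (a point): centre of the inner floor, 4 mm above the counter, of the fixed shallow steel tray, 320 mm long (x) by 120 mm wide (y) outside, walls 4 mm thick, rim 12 mm above the counter
- dabba: closed round steel masala dabba, 180 mm across, 77 mm high with its knob; origin under its centre. Bystander
- davara: steel davara (low bowl 104 mm across, 42 mm high) with its tumbler standing in it, 92 mm high over all; one piece, origin under its centre. Bystander

How it is judged:
On the way:
1. the whisk and the spatula lie flat and lengthwise in the tray (x of whisk_mid in the frame of tray_floor between -0.09 and 0.09 m and y of whisk_mid in the frame of tray_floor between -0.045 and 0.045 m and z of whisk_mid in the frame of tray_floor between 0 and 0.013 m and angle between the x axis of each of whisk_mid, spatula_mid and the x axis of tray_floor, either way round below 0.3 rad and x of spatula_mid in the frame of tray_floor between -0.09 and 0.09 m and y of spatula_mid in the frame of tray_floor between -0.045 and 0.045 m and z of spatula_mid in the frame of tray_floor between 0 and 0.013 m), for 0.3 s.
At the end, for the whole second after the job is handed in: Whisk and spatula flat on the tray floor, middles within 90 mm lengthwise and 45 mm sideways of its centre, lengthwise within 17 degrees. Every canister upright on a seat, within 8 mm of the slot centre, fully down (wing 68 to 82 mm above it), wing across the slot within 17 degrees (all of step 1 and ((horizontal distance between can0_wing and seat0 below 0.008 m and z of can0_wing in the frame of seat0 between 0.068 and 0.082 m and angle between the x axis of can0_wing and the y axis of seat0, either way round below 0.3 rad and angle between can0_wing's own z axis and vertical below 0.1 rad) or (horizontal distance between can0_wing and seat1 below 0.008 m and z of can0_wing in the frame of seat1 between 0.068 and 0.082 m and angle between the x axis of can0_wing and the y axis of seat1, either way round below 0.3 rad and angle between can0_wing's own z axis and vertical below 0.1 rad) or (horizontal distance between can0_wing and seat2 below 0.008 m and z of can0_wing in the frame of seat2 between 0.068 and 0.082 m and angle between the x axis of can0_wing and the y axis of seat2, either way round below 0.3 rad and angle between can0_wing's own z axis and vertical below 0.1 rad) or (horizontal distance between can0_wing and seat3 below 0.008 m and z of can0_wing in the frame of seat3 between 0.068 and 0.082 m and angle between the x axis of can0_wing and the y axis of seat3, either way round below 0.3 rad and angle between can0_wing's own z axis and vertical below 0.1 rad)) and ((horizontal distance between can1_wing and seat0 below 0.008 m and z of can1_wing in the frame of seat0 between 0.068 and 0.082 m and angle between the x axis of can1_wing and the y axis of seat0, either way round below 0.3 rad and angle between can1_wing's own z axis and vertical below 0.1 rad) or (horizontal distance between can1_wing and seat1 below 0.008 m and z of can1_wing in the frame of seat1 between 0.068 and 0.082 m and angle between the x axis of can1_wing and the y axis of seat1, either way round below 0.3 rad and angle between can1_wing's own z axis and vertical below 0.1 rad) or (horizontal distance between can1_wing and seat2 below 0.008 m and z of can1_wing in the frame of seat2 between 0.068 and 0.082 m and angle between the x axis of can1_wing and the y axis of seat2, either way round below 0.3 rad and angle between can1_wing's own z axis and vertical below 0.1 rad) or (horizontal distance between can1_wing and seat3 below 0.008 m and z of can1_wing in the frame of seat3 between 0.068 and 0.082 m and angle between the x axis of can1_wing and the y axis of seat3, either way round below 0.3 rad and angle between can1_wing's own z axis and vertical below 0.1 rad)) and ((horizontal distance between can2_wing and seat0 below 0.008 m and z of can2_wing in the frame of seat0 between 0.068 and 0.082 m and angle between the x axis of can2_wing and the y axis of seat0, either way round below 0.3 rad and angle between can2_wing's own z axis and vertical below 0.1 rad) or (horizontal distance between can2_wing and seat1 below 0.008 m and z of can2_wing in the frame of seat1 between 0.068 and 0.082 m and angle between the x axis of can2_wing and the y axis of seat1, either way round below 0.3 rad and angle between can2_wing's own z axis and vertical below 0.1 rad) or (horizontal distance between can2_wing and seat2 below 0.008 m and z of can2_wing in the frame of seat2 between 0.068 and 0.082 m and angle between the x axis of can2_wing and the y axis of seat2, either way round below 0.3 rad and angle between can2_wing's own z axis and vertical below 0.1 rad) or (horizontal distance between can2_wing and seat3 below 0.008 m and z of can2_wing in the frame of seat3 between 0.068 and 0.082 m and angle between the x axis of can2_wing and the y axis of seat3, either way round below 0.3 rad and angle between can2_wing's own z axis and vertical below 0.1 rad)) and ((horizontal distance between can3_wing and seat0 below 0.008 m and z of can3_wing in the frame of seat0 between 0.068 and 0.082 m and angle between the x axis of can3_wing and the y axis of seat0, either way round below 0.3 rad and angle between can3_wing's own z axis and vertical below 0.1 rad) or (horizontal distance between can3_wing and seat1 below 0.008 m and z of can3_wing in the frame of seat1 between 0.068 and 0.082 m and angle between the x axis of can3_wing and the y axis of seat1, either way round below 0.3 rad and angle between can3_wing's own z axis and vertical below 0.1 rad) or (horizontal distance between can3_wing and seat2 below 0.008 m and z of can3_wing in the frame of seat2 between 0.068 and 0.082 m and angle between the x axis of can3_wing and the y axis of seat2, either way round below 0.3 rad and angle between can3_wing's own z axis and vertical below 0.1 rad) or (horizontal distance between can3_wing and seat3 below 0.008 m and z of can3_wing in the frame of seat3 between 0.068 and 0.082 m and angle between the x axis of can3_wing and the y axis of seat3, either way round below 0.3 rad and angle between can3_wing's own z axis and vertical below 0.1 rad))); the robot touches nothing.
It fails at once if the dabba is pushed more than 30 mm or tipped over (distance of dabba from where it was at the start of the episode above 0.03 m or angle between dabba's own z axis and vertical above 0.5 rad).
It fails at once if the davara is pushed more than 30 mm or tipped over (distance of davara from where it was at the start of the episode above 0.03 m or angle between davara's own z axis and vertical above 0.5 rad).
Of can0, can1, can2, can3 only 3 to 4 are there at a start; the rules pass over those that are not, and their reading is None.
At some moment in a run one of whisk, spatula, can0, can1, can2, can3 may be knocked a few centimetres aside while the robot is not near it.
It also fails if it takes over 210 s, if anything falls off the work surface, if the arm or the gripper's body presses on something with over 40 N, if the wrist force passes 120 N, or if a joint passes its speed limit or range.

ROBOT

A 7-joint arm with a two-finger parallel gripper is mounted at the origin on the work surface. World frame = base frame: x ahead of the robot, y to its left, z up, the work surface at z = 0. Lengths are in m, angles in rad, forces in N, time in s.
With the tool pointing down it reaches from about 0.4 to 0.85 m from the base axis. Payload 4.4 kg.
Tool frame: the origin (TCP) lies midway between the tips of the shut fingers; the grasp point (between the pads) lies 19 mm behind it (manip.grip_depth is the distance from the TCP to the grasp point, in m); x points along the fingers, z is the direction in which the jaws open and shut, and the axes are right-handed (so a half turn about x gives the same grasp; the last joint's range is limited). The gripper opens to 94 mm and grips with 3 to 60 N. Pads are 16 mm wide; open, the fingers measure 119 mm over their backs; the gripper's body (75 mm by 177 mm) begins 78 mm behind the grasp point.
Start: joints at [1.242, 0.628, 0.038, 1.517, -0.027, 0.996, -0.02], TCP at [0.169, -0.628, 0.205] pointing down, gripper open.
Joint ranges: [-3.06, 3.06], [-0.37, 2.12], [-1.25, 1.32], [0.18, 2.47], [-1.1, 4.24], [0.23, 1.98], [-2.94, 2.94]. Speed limits (rad/s): [2.57, 2.57, 3.14, 3.14, 3.14, 3.14, 3.14].

INTERFACE

Orientations are given as [roll, pitch, yaw] about the fixed x, y, z axes, in that order (R = Rz(yaw) Ry(pitch) Rx(roll)).
In Python, from workcell import manip gives the robot as it stands. The module is installed in compiled form; this text tells all that it offers. Calls block until the motion is done:
- manip.move_pose(position, orientation): joint-space move of the TCP to a pose.
- manip.move_l(position, attitude=None, speed=0.15): straight line of the TCP; attitude=None keeps the orientation; speed is the mean speed in m/s.
- manip.movej(angles): joint-space move.
- manip.let_go() and manip.gripper_close(force=None): open the fingers fully, or close them until they stop; force is the grip in N (None keeps the last).
- manip.hold(seconds).
- manip.solve_ik(position, orientation): joint angles nearest the present ones, or None.
- manip.get_obs(): the state.
- manip.snapshot(name): name is "scene" or "top"; returns the picture (400x640x3 uint8, red, green, blue); there is no depth.
- manip.camera_params(name): a dict with "intrinsics" (3x3 intrinsics, pixels), "dist_coeffs" ([k1, k2, p1, p2, k3] as OpenCV has them; the pictures are not rectified), "R" (3x3) and "t" (3): a world point X has camera coordinates R X + t. Camera axes: x right, y down, z forward; pixel columns grow to the right and rows downward; lengths in m; the calibration is good to about 2 mm. A picture is of the moment at which its call begins. camera_params takes no time and is no camera call.
A pose or a line that the arm cannot do raises manip.Unreachable and nothing moves.
- manip.hand_in(): hands the job in, once; it reports no verdict.
The state is a dict: "t": time; "joint_positions": joint angles; "qd": joint speeds; "effort": joint torques, N m; "tool_pos": TCP position; "orientation": TCP orientation; "ft_force": force on the tool from outside, world axes, zero at the start; "wrist_torque": the same for the moment, N m; "width": finger opening in m.
Only numpy, scipy, OpenCV 4.12 (cv2) and the standard library are available. Lean on these libraries where they do the work, as an engineer would, in place of code of your own. Each camera call takes 0.05 s, during which the arm holds its last target. There are 200 camera calls.

## Working session

There is one attempt and no reset: what is moved stays moved. The work goes in short steps, each a Python script; the robot and the scene stay as the last script left them, time stands still between calls to the robot, and variables do not carry over. Pictures are saved under pics/ and viewed, about 12 in all and at most 16, crops included, and the job is handed in when it is done.

```bash
mkdir -p pics; python3 - <<'E'
from workcell import manip
import cv2,numpy as np
for n in("scene","top"):
    cv2.imwrite(f"pics/{n}0.png",manip.snapshot(n)[:,:,::-1])
    p=manip.camera_params(n);R=np.array(p["R"]);print(n,np.round(p["intrinsics"],1).tolist(),p["dist_coeffs"],np.round(-R.T@p["t"],3),np.round(R,3).tolist())
o=manip.get_obs();print(o["t"],o["tool_pos"],o["orientation"],o["width"],manip.grip_depth)
E
```

```text
scene [[518.5, 0.0, 319.7], [0.0, 518.5, 200.6], [0.0, 0.0, 1.0]] [-0.02405979  0.          0.          0.          0.        ] [ 1.182 -0.688  1.381] [[0.742, 0.67, -0.013], [0.545, -0.614, -0.571], [-0.39, 0.416, -0.821]]
top [[474.5, 0.0, 319.9], [0.0, 474.5, 200.8], [0.0, 0.0, 1.0]] [-0.08770391  0.          0.          0.          0.        ] [ 0.399 -0.045  1.33 ] [[0.009, -1.0, 0.006], [-0.992, -0.009, -0.128], [0.128, -0.004, -0.992]]
0.1 [ 0.16875351 -0.62710946  0.20466325] [3.13862135 1.56911669 1.83065389] 0.09413051143715907 0.0188
```

View pics/scene0.png

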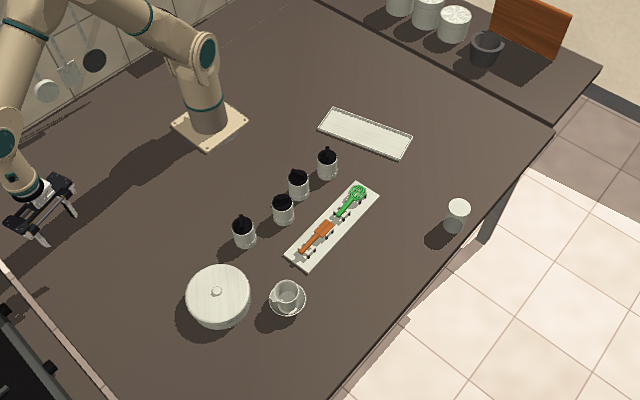

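View pics/top0.png

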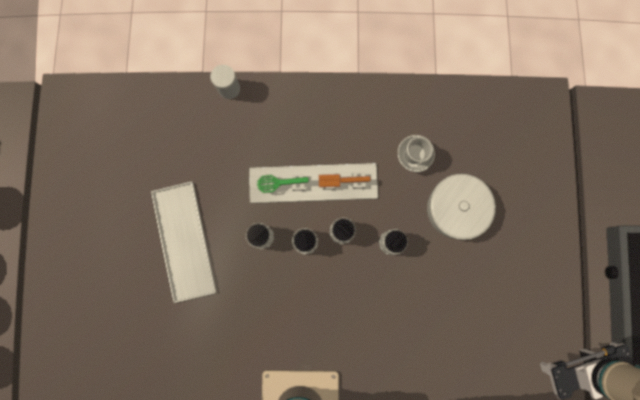

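The scene camera shows four canisters with black lids in a row. In the top view they are at about (259,235), (305,240), (343,231) and (395,241). The whisk (277,183) and spatula (345,181) lie on the ledge, the tray is at about (184,242), the dabba at (462,206) and the davara at (416,153). Next I'll measure these and enlarge the lids.

```bash
cat > h.py <<'E'
from workcell import manip
import cv2,numpy as np
CP={n:manip.camera_params(n) for n in("scene","top")}
def ray(n,uv):
    p=CP[n];K=np.array(p["intrinsics"]);R=np.array(p["R"]);t=np.array(p["t"])
    q=cv2.undistortPoints(np.array(uv,float).reshape(-1,1,2),K,np.array(p["dist_coeffs"]))[:,0]
    d=np.c_[q,np.ones(len(q))]@R
    return -R.T@t,d
def onz(n,uv,z):
    c,d=ray(n,uv);return (c+d*((z-c[2])/d[:,2])[:,None])[:,:2]
def px(n,X):
    p=CP[n];r,_=cv2.Rodrigues(np.array(p["R"]))
    return cv2.projectPoints(np.array(X,float).reshape(-1,1,3),r,np.array(p["t"]),np.array(p["intrinsics"]),np.array(p["dist_coeffs"]))[0][:,0]
def hsv(im): return cv2.cvtColor(im,cv2.COLOR_RGB2HSV)
def snap(n,k=5): return np.mean([manip.snapshot(n).astype(float) for _ in range(k)],0).astype(np.uint8)
def blobs(m,amin):
    c,_=cv2.findContours(m.astype(np.uint8),cv2.RETR_EXTERNAL,cv2.CHAIN_APPROX_NONE)
    return [x for x in c if cv2.contourArea(x)>=amin]
E
python3 - <<'E'
from h import *
T=snap("top",1);S=snap("scene",1)
def enh(im,g=0.5): return (255*(np.clip(im/110.,0,1))**g).astype(np.uint8)
a=cv2.resize(enh(T[200:270,235:420]),None,fx=4.2,fy=4.2,interpolation=cv2.INTER_CUBIC)
b=cv2.resize(enh(S[140:255,225:345]),None,fx=2.5,fy=2.5,interpolation=cv2.INTER_CUBIC)
c=np.zeros((a.shape[0]+b.shape[0],max(a.shape[1],b.shape[1]),3),np.uint8);c[:a.shape[0],:a.shape[1]]=a;c[a.shape[0]:,:b.shape[1]]=b
d=cv2.resize(T[155:210,240:390],None,fx=2.9,fy=2.9,interpolation=cv2.INTER_CUBIC)
c[a.shape[0]:a.shape[0]+d.shape[0],310:310+d.shape[1]]=d
print(c.shape);cv2.imwrite("pics/crop1.png",c[:,:,::-1])
H=hsv(T)
for nm,m,z in(("green",(H[...,0]>40)&(H[...,0]<85)&(H[...,1]>120),.045),("orange",(H[...,0]<15)&(H[...,1]>150)&(H[...,2]>100),.045)):
    for x in blobs(m,40):
        r=cv2.minAreaRect(x);bx=cv2.boxPoints(r);print(nm,cv2.contourArea(x),np.round(onz("top",[r[0]],z),3),np.round(onz("top",bx,z),3).tolist())
m=(H[...,2]<35);m[:,:235]=0;m[:,420:]=0;m[:205]=0;m[265:]=0
for x in blobs(m,60): print("lid",cv2.contourArea(x),cv2.minEnclosingCircle(x),np.round(onz("top",[cv2.minEnclosingCircle(x)[0]],.09),3))
m=(H[...,2]>120)&(H[...,1]<80)
for x in blobs(m[100:320],300):
    x=x+[0,100];r=cv2.minAreaRect(x);print("bright",r,np.round(onz("top",[r[0]],.01),3),np.round(onz("top",cv2.boxPoints(r),.01),3).tolist())
E
```

```text
(582, 777, 3)
green 97.0 [[0.614 0.033]] [[0.626, 0.079], [0.627, -0.012], [0.602, -0.012], [0.601, 0.078]]
orange 256.5 [[ 0.624 -0.117]] [[0.633, -0.049], [0.644, -0.184], [0.615, -0.186], [0.604, -0.051]]
lid 217.5 ((396.1956481933594, 241.18943786621094), 9.372302055358887) [[ 0.454 -0.251]]
lid 179.5 ((305.1756896972656, 240.28378295898438), 9.276799201965332) [[ 0.454 -0.013]]
lid 60.5 ((262.0, 235.5), 6.800835609436035) [[0.466 0.1  ]]
lid 174.5 ((343.24725341796875, 229.60440063476562), 9.445611953735352) [[ 0.483 -0.112]]
bright ((7.168140411376953, 264.4779052734375), (18.758358001708984, 78.22634887695312), 3.814074993133545) [[0.376 0.844]] [[0.266, 0.874], [0.49, 0.875], [0.487, 0.816], [0.265, 0.816]]
bright ((182.30242919921875, 241.57806396484375), (116.49816131591797, 45.04875183105469), 77.90524291992188) [[0.45  0.332]] [[0.597, 0.437], [0.625, 0.312], [0.308, 0.231], [0.28, 0.353]]
bright ((462.00006103515625, 206.00001525878906), (66.46803283691406, 65.05382537841797), 45.0) [[ 0.558 -0.453]] [[0.558, -0.32], [0.692, -0.456], [0.557, -0.588], [0.427, -0.451]]
bright ((312.40313720703125, 182.35110473632812), (36.80464172363281, 128.9137420654297), 87.90474700927734) [[ 0.621 -0.029]] [[0.665, 0.156], [0.683, -0.21], [0.577, -0.213], [0.56, 0.149]]
bright ((414.0500183105469, 152.35000610351562), (35.10127639770508, 37.31486892700195), 18.43494987487793) [[ 0.711 -0.319]] [[0.675, -0.254], [0.779, -0.289], [0.748, -0.385], [0.644, -0.348]]
bright ((13.5, 155.5), (71.0, 27.0), 90.0) [[0.695 0.854]] [[0.804, 0.91], [0.803, 0.822], [0.59, 0.801], [0.589, 0.886]]
```

View pics/crop1.png

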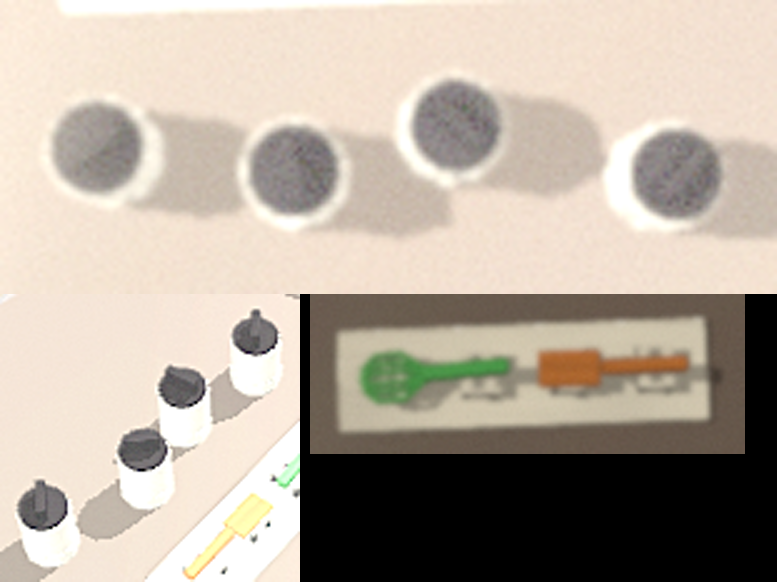

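The crop shows the lid wings. In the scene crop the outer two wings point roughly up-down and the middle two lean across. Both utensils have their handles toward -y, with the mid-handles over the gaps between seats. First I'll move the utensils into the tray end to end.

```bash
cat >> h.py <<'E'
from scipy.spatial.transform import Rotation as Ro
def ori(phi):  # tool down, jaws open along world angle phi
    x=np.array([0,0,-1.]);z=np.array([np.cos(phi),np.sin(phi),0]);return Ro.from_matrix(np.c_[x,np.cross(z,x),z]).as_euler("xyz").tolist()
def utensil(T,which):
    H=hsv(T)
    m=(H[...,0]>35)&(H[...,0]<90)&(H[...,1]>70) if which=="whisk" else (H[...,0]<18)&(H[...,1]>120)&(H[...,2]>70)
    m=cv2.morphologyEx(m.astype(np.uint8),cv2.MORPH_CLOSE,np.ones((3,3)))
    c=max(blobs(m,60),key=cv2.contourArea);mm=np.zeros(m.shape,np.uint8);cv2.drawContours(mm,[c],-1,1,-1)
    return np.argwhere(mm)[:,::-1]
def lineinfo(P):
    c=P.mean(0);d=np.linalg.svd(P-c,full_matrices=False)[2][0];s=(P-c)@d;w=(P-c)@[-d[1],d[0]]
    if np.ptp(w[s>np.percentile(s,70)])<np.ptp(w[s<np.percentile(s,30)]): d=-d;s=-s
    mid=c+d*(s.max()+s.min())/2
    return mid,np.arctan2(d[1],d[0]),np.ptp(s),np.ptp(w)
def st(tag=""):
    o=manip.get_obs();print(tag,"t%.1f"%o["t"],np.round(o["tool_pos"],4),"F",np.round(o["ft_force"],1),"w%.4f"%o["width"],"q7 %.2f"%o["joint_positions"][6]);return o
E
python3 - <<'E'
from h import *
T=snap("top",4)
for n in("whisk","spatula"):
    P=utensil(T,n);m,a,l,w=lineinfo(onz("top",P,.045));print(n,len(P),np.round(m,4),round(a,3),round(l,3),round(w,3))
H=hsv(T);m=(H[...,2]>120)&(H[...,1]<80);m[:,:145]=0;m[:,230:]=0;m[:170]=0;m[310:]=0
x=max(blobs(m,300),key=cv2.contourArea);Q=onz("top",x[:,0].astype(float),.011).astype(np.float32);print("tray",cv2.minAreaRect(Q))
for p,nm in (((.62,.05,.04),"w"),((.62,-.12,.04),"s"),((.52,.35,.02),"t+"),((.379,.313,.02),"t-")):
    for f in (0,np.pi/2,-np.pi/2,np.pi):
        q=manip.solve_ik(p,ori(f));print(nm,round(f,2),None if q is None else np.round(q,2))
E
```

```text
whisk 489 [0.6157 0.0521] 1.695 0.141 0.049
spatula 388 [ 0.6234 -0.1165] 1.625 0.138 0.033
tray ((0.4524320065975189, 0.3321424722671509), (0.32541075348854065, 0.1254023015499115), 14.248693466186523)
w 0 [ 0.03  0.81 -0.25  1.72  0.3   0.65 -0.39]
w 1.57 [ 0.27  0.89 -0.67  1.71  0.73  0.81  0.82]
w -1.57 [-0.21  0.8   0.14  1.73 -0.18  0.62 -1.54]
w 3.14 [-0.44  0.87  0.54  1.74 -0.64  0.72 -2.7 ]
s 0 [ 0.32  0.82 -0.28  1.69  0.33  0.68 -0.14]
s 1.57 [ 0.52  0.89 -0.64  1.69  0.7   0.81  1.12]
s -1.57 [ 0.09  0.81  0.09  1.7  -0.11  0.64 -1.32]
s 3.14 [-0.15  0.87  0.51  1.71 -0.6   0.72 -2.47]
t+ 0 [-0.51  0.84 -0.2   1.71  0.26  0.62 -0.87]
t+ 1.57 [-0.34  0.88 -0.51  1.71  0.61  0.71  0.4 ]
t+ -1.57 [-0.73  0.84  0.16  1.72 -0.21  0.6  -2.02]
t+ 3.14 [-0.07  1.09 -1.06  1.7   1.09  1.06  1.62]
t- 0 [-0.98  0.75  0.36  2.1  -0.66  0.4  -0.09]
t- 1.57 [-0.4   0.77 -0.53  2.09  0.82  0.5   0.02]
t- -1.57 [-0.98  0.75  0.35  2.1  -0.65  0.39 -1.68]
t- 3.14 [-0.1   0.98 -1.06  2.08  1.2   0.9   1.25]<sys>:0: UserWarning: Gimbal lock detected. Setting third angle to zero since it is not possible to uniquely determine all angles.
```

```bash
cat > p1.py <<'E'
import warnings;warnings.filterwarnings("ignore")
from h import *
U=lambda a:np.array([np.cos(a),np.sin(a)])
TC=np.array([.4524,.3321]);TY=.249
def do(mid,yaw,txy,tyaw):
    off=-6e-3
    g=mid+off*U(yaw);f=yaw-np.pi/2
    manip.move_pose([*g,.14],ori(f));manip.move_l([*g,.040],speed=.1);manip.gripper_close(25);o=st("grip")
    manip.move_l([*g,.16],speed=.2)
    p=TC+txy[0]*U(TY)+txy[1]*U(TY+np.pi/2)+off*U(tyaw);f=tyaw-np.pi/2
    manip.move_pose([*p,.16],ori(f));st("over")
    manip.move_l([*p,.0145],speed=.1);st("down");manip.let_go();manip.move_l([*p,.16],speed=.25)
manip.let_go()
do(np.array([.6157,.0521]),1.695,(.073,.012),TY)
T=snap("top",3);P=utensil(T,"spatula");m,a,l,w=lineinfo(onz("top",P,.045));print(m,a,l,w)
if l<.13: m,a=np.array([.6234,-.1165]),1.625
do(m,a,(-.073,-.012),TY+np.pi)
manip.move_pose([.40,-.35,.3],ori(0.));st("end")
cv2.imwrite("pics/top1.png",snap("top",4)[:,:,::-1]);cv2.imwrite("pics/scene1.png",snap("scene",4)[:,:,::-1])
E
python3 p1.py
```

```text
grip t5.8 [0.6164 0.0461 0.04  ] F [-0.3 -0.9 -0.1] w0.0157 q7 -0.34
over t8.1 [0.5147 0.359  0.1593] F [ 0.1  0.5 -0.5] w0.0154 q7 -1.96
down t9.7 [0.5149 0.3606 0.0152] F [-0.  -0.7 -0.6] w0.0158 q7 -1.96
[ 0.62340704 -0.11656495] 1.6223846952378462 0.1383290423685461 0.0325577816330259
grip t15.9 [ 0.6237 -0.1226  0.04  ] F [-0.1  0.3 -0.4] w0.0153 q7 -0.13
over t18.4 [0.3916 0.3029 0.1598] F [ 0.3 -0.6  0.4] w0.0156 q7 0.48
down t20.1 [0.3907 0.3042 0.015 ] F [-0.2 -0.1 -0.1] w0.0157 q7 0.22
end t24.4 [ 0.4007 -0.3489  0.2999] F [ 0.2 -0.5 -0.4] w0.0937 q7 0.44
```

View pics/top1.png

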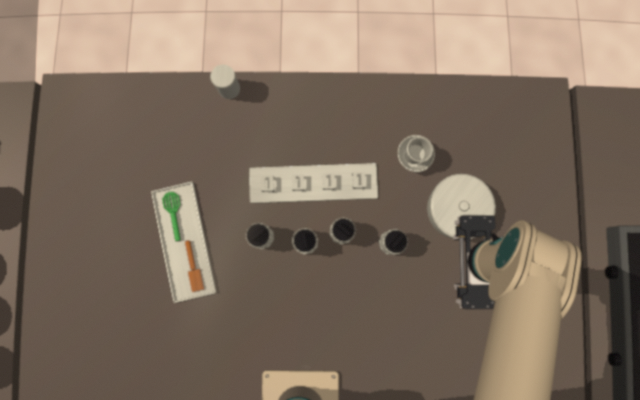

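Both utensils lie in the tray, whisk at (174,212) and spatula at (192,268), and all four slots are free near (270,184), (302,183), (332,182) and (361,181). Next come enlarged views of the slots and lid wings.

```bash
python3 - <<'E'
from h import *
T=cv2.imread("pics/top1.png")[:,:,::-1];S=snap("scene",8)
H=hsv(T);m=(H[...,2]>120)&(H[...,1]<80);m[:,:240]=0;m[:,385:]=0;m[:155]=0;m[210:]=0
m=cv2.morphologyEx(m.astype(np.uint8),cv2.MORPH_CLOSE,np.ones((9,9)))
x=max(blobs(m,300),key=cv2.contourArea);Q=onz("top",x[:,0].astype(float),.009).astype(np.float32);print("ledge top",cv2.minAreaRect(Q))
HS=hsv(S);m=(HS[...,2]>120)&(HS[...,1]<80);m[:,:275]=0;m[:,385:]=0;m[:175]=0;m[275:]=0
m=cv2.morphologyEx(m.astype(np.uint8),cv2.MORPH_CLOSE,np.ones((9,9)))
x=[b for b in blobs(m,300)]
for b in x:
    Q=onz("scene",b[:,0].astype(float),.009).astype(np.float32);print("ledge scene",cv2.minAreaRect(Q))
enh=lambda im,lo,hi,g:(255*np.clip((im.astype(float)-lo)/(hi-lo),0,1)**g).astype(np.uint8)
r=lambda i,f:cv2.resize(i,None,fx=f,fy=f,interpolation=cv2.INTER_CUBIC)
a=r(enh(T[168:200,250:380],60,230,1),6)
lids=[px("scene",[*p,.095])[0] for p in((.466,.106),(.454,-.013),(.483,-.112),(.454,-.251))]
print(np.round(lids))
b=np.hstack([r(enh(S[int(v)-12:int(v)+12,int(u)-12:int(u)+12],0,60,.7),8) for u,v in lids])
lt=[(260,236),(305,240),(343,230),(396,241)]
d=np.hstack([r(enh(T[v-12:v+12,u-12:u+12],0,40,.7),8) for u,v in lt])
W=780;c=np.vstack([np.pad(k,((0,0),(0,W-k.shape[1]),(0,0))) for k in(a,b,d)]);print(c.shape);cv2.imwrite("pics/crop2.png",c[:,:,::-1])
E
```

```text
ledge top ((0.6215974688529968, -0.029490754008293152), (0.10544303059577942, 0.3646854758262634), 2.6860299110412598)
ledge scene ((0.6196164488792419, -0.028799787163734436), (0.10197266936302185, 0.3627471625804901), 2.583263397216797)
ledge scene ((0.4601019620895386, -0.04350554198026657), (0.08057927340269089, 0.211551234126091), 23.432676315307617)
[[325. 156.]
 [297. 176.]
 [281. 200.]
 [241. 224.]]
(576, 780, 3)
```

View pics/crop2.png

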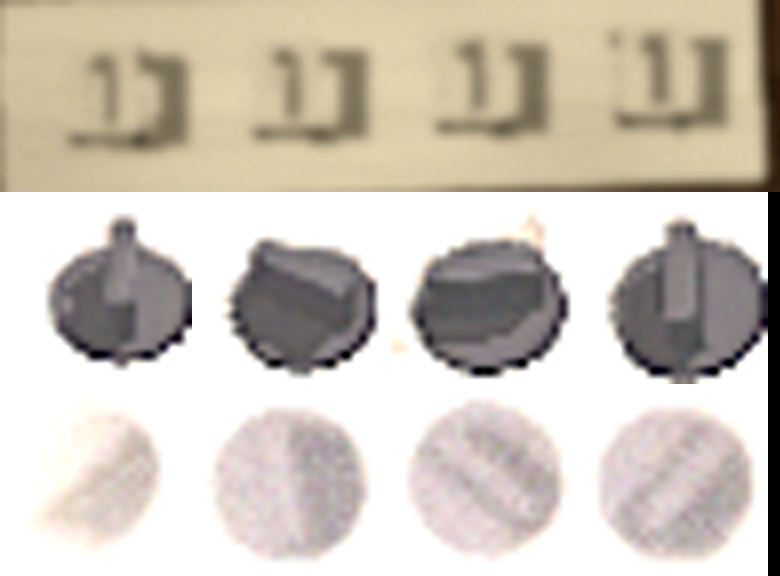

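The crops show the wing directions. In the scene camera A and D run vertically (about -47°), B falls to the right (about 15°) and C is nearly horizontal (about 46°), and the top view agrees. The slots are clear. I'll start with the first canister (A). The steps are to centre it by a body grip, grip the wing, insert with a force check, turn and release.

```bash
cat > can.py <<'E'
import warnings;warnings.filterwarnings("ignore")
from h import *
LC=np.array([.6206,-.0291]);LY=.046
D=np.pi/180
NOM={"A":(.466,.103,-47),"B":(.454,-.013,14),"C":(.482,-.112,46),"D":(.454,-.251,-47)}
def seat(i): return LC+(127.5e-3-85e-3*i)*np.array([-np.sin(LY),np.cos(LY)])
def lids():
    T=snap("top",4);S=snap("scene",4);out={}
    for n,im,th in(("top",T,52),("scene",S,60)):
        V=cv2.GaussianBlur(im,(3,3),0).max(2)
        for k,(x,y,_) in NOM.items():
            u,v=px(n,[x,y,.088])[0].astype(int);w=14
            m=np.zeros(V.shape,np.uint8);m[v-w:v+w,u-w:u+w]=V[v-w:v+w,u-w:u+w]<th
            b=blobs(m,40)
            if not b: continue
            b=max(b,key=cv2.contourArea);(c,(ww,hh),_)=cv2.minAreaRect(b)
            out.setdefault(k,{})[n]=(np.round(onz(n,[c],.088 if n=="top" else .09)[0],4).tolist(),round(ww),round(hh))
    return out
E
python3 - <<'E'
from can import *
for k,v in lids().items(): print(k,v)
for nm,p,fs in(("A",(.466,.103,.035),(-47,43)),("B",(.454,-.013,.035),(14,104)),("C",(.482,-.112,.035),(46,136,-44)),("D",(.454,-.251,.035),(-47,43))):
    for f in fs: print(nm,f,np.round(manip.solve_ik(p,ori(f*D)),2))
for i in range(4):
    for f in (92.6,2.6,-87.4): print(i,np.round(seat(i),4),f,np.round(manip.solve_ik([*seat(i),.12],ori(f*D)),2))
E
```

```text
A {'top': ([0.467, 0.1093], 18, 17), 'scene': ([0.469, 0.1112], 16, 16)}
B {'top': ([0.4551, -0.0113], 18, 19), 'scene': ([0.4563, -0.0125], 16, 17)}
C {'top': ([0.4835, -0.1131], 19, 19), 'scene': ([0.4849, -0.1135], 16, 19)}
D {'top': ([0.4531, -0.2509], 19, 20), 'scene': ([0.4552, -0.2509], 18, 19)}
A -47 [-0.13  0.68 -0.21  2.12  0.38  0.37 -1.48]
A 43 [ 0.05  0.72 -0.48  2.12  0.74  0.47 -0.26]
B 14 [ 0.22  0.69 -0.37  2.18  0.66  0.38 -0.45]
B 104 [ 0.31  0.71 -0.5   2.18  0.81  0.45  0.97]
C 46 [ 0.44  0.72 -0.41  2.07  0.62  0.47  0.37]
C 136 [ 0.69  0.83 -0.8   2.07  0.99  0.69  1.59]
C -44 [ 0.32  0.7  -0.23  2.08  0.38  0.4  -0.97]
D -47 [ 0.59  0.72 -0.21  2.01  0.32  0.44 -0.68]
D 43 [ 0.74  0.74 -0.43  2.01  0.61  0.52  0.61]
0 [0.6147 0.0983] 92.6 [ 0.21  0.79 -0.72  1.67  0.62  0.93  0.87]
0 [0.6147 0.0983] 2.6 [ 0.11  0.74 -0.53  1.67  0.47  0.86 -0.57]
0 [0.6147 0.0983] -87.4 [-0.09  0.69 -0.18  1.68  0.16  0.79 -1.87]
1 [0.6186 0.0134] 92.6 [ 0.37  0.79 -0.75  1.68  0.65  0.94  0.98]
1 [0.6186 0.0134] 2.6 [ 0.23  0.73 -0.5   1.68  0.44  0.85 -0.41]
1 [0.6186 0.0134] -87.4 [ 0.03  0.69 -0.15  1.69  0.14  0.78 -1.72]
2 [ 0.6226 -0.0716] 92.6 [ 0.51  0.81 -0.77  1.65  0.66  0.96  1.11]
2 [ 0.6226 -0.0716] 2.6 [ 0.37  0.74 -0.5   1.66  0.44  0.86 -0.27]
2 [ 0.6226 -0.0716] -87.4 [ 0.15  0.69 -0.14  1.66  0.12  0.79 -1.56]
3 [ 0.6265 -0.1565] 92.6 [ 0.64  0.84 -0.79  1.6   0.68  1.    1.25]
3 [ 0.6265 -0.1565] 2.6 [ 0.49  0.76 -0.5   1.6   0.44  0.89 -0.13]
3 [ 0.6265 -0.1565] -87.4 [ 0.28  0.72 -0.13  1.61  0.11  0.82 -1.42]
```

```bash
cat >> can.py <<'E'
def fz(n=3):
    return np.mean([(manip.hold(.04),manip.get_obs()["ft_force"])[1] for _ in range(n)],0)
def pick(xy,psi,phi):   # psi wing dir deg, phi jaw dir for wing grip deg
    p0=min((psi,psi+180,psi-180),key=lambda a:abs(a-25))
    manip.let_go();manip.move_pose([*xy,.16],ori(p0*D));manip.move_l([*xy,.036],speed=.1)
    manip.gripper_close(6);st("body");manip.let_go();manip.move_l([*xy,.15],speed=.2)
    manip.move_pose([*xy,.15],ori(phi*D));manip.move_l([*xy,.090],speed=.08)
    f=fz();print("touch?",np.round(f,1));manip.gripper_close(35);o=st("wing")
    if not .010<o["width"]<.0145: print("BAD WIDTH");return False
    manip.move_l([*xy,.25],speed=.2);st("lifted");return True
SP=[(0,0)]+[(r*np.cos(a),r*np.sin(a)) for r,n in((.0015,6),(.003,10),(.0045,14)) for a in np.arange(n)*2*np.pi/n]
def insert(i,phi,bias=(0,0),lim=6.):
    R=np.array([[np.cos(LY),-np.sin(LY)],[np.sin(LY),np.cos(LY)]])
    s=seat(i)+R@np.array(bias);o=ori(phi*D)
    manip.move_pose([*s,.25],o);manip.move_l([*s,.135],speed=.15);b=fz(6);print("base",np.round(b,1))
    for d in SP:
        p=s+R@np.array(d);manip.move_l([*p,.122],speed=.05)
        for z in (.119,.117,.1155,.114,.110,.106,.1025):
            manip.move_l([*p,z],speed=.03);f=fz()-b
            if f[2]>lim: break
        print("off",np.round(np.array(bias)+d,4),"z",z,"tcp",np.round(manip.get_obs()["tool_pos"],4),"dF",np.round(f,1))
        if z<.107: return tuple(np.array(bias)+d),p
    return None,None
def turn(p,a,b,z=.1035):
    for f in np.linspace(a,b,10)[1:]: manip.move_pose([*p,z],ori(f*D))
    st("turned");manip.let_go();manip.hold(.2);st("open");manip.move_l([*p,.25],speed=.2)
E
cat > runA.py <<'E'
from can import *
import sys
if pick((.468,.110),-47,43):
    bias,p=insert(0,92.6);print("bias",bias)
    if p is not None: turn(p,92.6,2.6)
E
python3 runA.py
```

```text
body t29.6 [0.4678 0.1104 0.0362] F [-0.5  0.9  3.6] w0.0661 q7 -1.57
touch? [-0.3 -0.1  0.4]
wing t34.3 [0.4677 0.1098 0.0898] F [ 0.  -0.3 -1.9] w0.0117 q7 -0.32
lifted t35.2 [0.4672 0.1094 0.2491] F [ 0.5  0.5 -2.2] w0.0116 q7 -0.06
base [ 0.2  0.2 -1.9]
off [0 0] z 0.1025 tcp [0.6147 0.0983 0.1025] dF [-0.4 -0.2  0.5]
bias (np.int64(0), np.int64(0))
turned t42.8 [0.6147 0.0983 0.1035] F [-0.3  0.4 -2.1] w0.0118 q7 -0.69
open t44.3 [0.6148 0.0983 0.1035] F [-0.3  0.2 -0.3] w0.0939 q7 -0.69
```

```bash
cat > run.py <<'E'
from can import *
import sys
k,i,psi,phi,phi_in=sys.argv[1],int(sys.argv[2]),*map(float,sys.argv[3:6])
manip.move_pose([.45,.30,.35],ori(0.));L=lids()
for n in NOM: print(n,L.get(n))
a=np.mean([v[0] for v in L[k].values()],0);print("use",a)
if np.linalg.norm(a-NOM[k][:2])<.006 and pick(a,psi,phi):
    bias,p=insert(i,phi_in)
    if p is not None: turn(p,phi_in,2.6)
E
python3 run.py B 1 14 104 92.6
```

```text
A None
B {'top': ([0.4551, -0.0113], 20, 19), 'scene': ([0.4578, -0.0127], 18, 15)}
C {'top': ([0.4837, -0.1126], 20, 19), 'scene': ([0.4856, -0.1138], 16, 19)}
D {'top': ([0.4531, -0.2509], 19, 20), 'scene': ([0.4539, -0.2497], 19, 20)}
use [ 0.45645 -0.012  ]
body t50.1 [ 0.4562 -0.0122  0.0361] F [-0.5 -0.9  3.1] w0.0658 q7 -0.64
touch? [-0.4  0.3  0.5]
wing t54.9 [ 0.4563 -0.0121  0.0899] F [-0.2 -0.6 -1.4] w0.0120 q7 0.74
lifted t55.8 [ 0.4556 -0.0124  0.2491] F [ 0.7 -0.1 -1.9] w0.0116 q7 1.14
base [ 0.4 -0.1 -1.4]
off [0 0] z 0.1025 tcp [0.6186 0.0134 0.1025] dF [-0.5 -0.1 -0.2]
turned t63.2 [0.6186 0.0134 0.1035] F [ 0.1 -1.4 -2.1] w0.0115 q7 -0.43
open t64.7 [0.6187 0.0134 0.1035] F [ 0.4 -0.6  0.3] w0.0937 q7 -0.43
```

```bash
python3 run.py C 2 46 -44 -87.4
```

```text
A None
B None
C {'top': ([0.4839, -0.1125], 20, 19), 'scene': ([0.4856, -0.1138], 16, 19)}
D {'top': ([0.4531, -0.2509], 19, 20), 'scene': ([0.4539, -0.2497], 19, 20)}
use [ 0.48475 -0.11315]
body t71.1 [ 0.4849 -0.1131  0.0361] F [ 0.1 -0.6  1.5] w0.0660 q7 0.29
touch? [0.3 0.4 0.2]
wing t75.9 [ 0.4845 -0.1131  0.0898] F [-0.6  0.5 -2.2] w0.0117 q7 -0.81
lifted t76.8 [ 0.4838 -0.113   0.2491] F [ 0.4  0.2 -2.3] w0.0118 q7 -0.72
base [-0.1  0.1 -1.8]
off [0 0] z 0.1025 tcp [ 0.6226 -0.0716  0.1025] dF [ 0.2 -0.3 -0.1]
turned t84.2 [ 0.6225 -0.0716  0.1034] F [-0.3 -0.9 -2.8] w0.0115 q7 -0.30
open t85.7 [ 0.6226 -0.0716  0.1035] F [-0.3 -0.2 -0.8] w0.0942 q7 -0.30
```

```bash
python3 run.py D 3 -47 43 92.6; python3 - <<'E'
from can import *
manip.move_pose([.42,.0,.40],ori(0.));manip.move_pose([.1,-.55,.35],ori(0.)) if manip.solve_ik([.1,-.55,.35],ori(0.)) is not None else None
T=snap("top",4);S=snap("scene",4);st()
cv2.imwrite("pics/top2.png",T[:,:,::-1]);cv2.imwrite("pics/scene2.png",S[:,:,::-1])
r=lambda i,f:cv2.resize(i,None,fx=f,fy=f,interpolation=cv2.INTER_CUBIC)
a=r(T[150:215,140:390],3);b=r(np.clip(S[90:280,270:430].astype(float)*1.8,0,255).astype(np.uint8),2)
c=np.zeros((a.shape[0]+b.shape[0],a.shape[1],3),np.uint8);c[:a.shape[0]]=a;c[a.shape[0]:,:b.shape[1]]=b
b2=r(T[175:310,140:225],2.5);c[a.shape[0]:a.shape[0]+b2.shape[0],350:350+b2.shape[1]]=b2
cv2.imwrite("pics/crop3.png",c[:,:,::-1]);print(c.shape)
E
```

```text
A None
B None
C None
D {'top': ([0.4531, -0.2509], 19, 20), 'scene': ([0.4539, -0.2497], 19, 20)}
use [ 0.4535 -0.2503]
body t92.8 [ 0.4534 -0.2502  0.0361] F [-1.3 -0.1  3. ] w0.0661 q7 -0.79
touch? [0.4 0.1 0.1]
wing t97.5 [ 0.4534 -0.2503  0.0899] F [-0.4 -0.1 -2. ] w0.0116 q7 0.47
lifted t98.5 [ 0.4525 -0.2503  0.2489] F [-0.5  0.5 -1.9] w0.0116 q7 0.69
base [-0.   0.1 -2.1]
off [0 0] z 0.1025 tcp [ 0.6265 -0.1564  0.1025] dF [0.  0.2 0.2]
turned t106.0 [ 0.6265 -0.1565  0.1035] F [ 0.3  0.3 -1.5] w0.0119 q7 -0.25
open t107.5 [ 0.6265 -0.1565  0.1035] F [ 0.5 -0.  -0.4] w0.0944 q7 -0.25
 t112.2 [ 0.1002 -0.5499  0.3501] F [-0.3  1.3  0.1] w0.0942 q7 1.24
(575, 750, 3)
```

View pics/crop3.png

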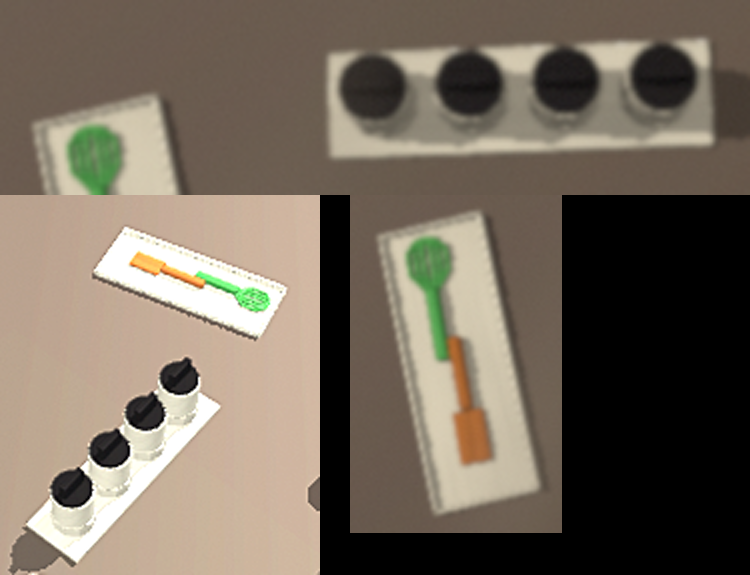

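The crop shows all four canisters down in a row with their wings along the ledge. The spatula has been knocked toward the whisk, and the handles now lie side by side near (160,175) and (166,182) in the tray. I'll measure both poses in the tray frame.

```bash
python3 - <<'E'
from can import *
T=cv2.imread("pics/top2.png")[:,:,::-1];S=cv2.imread("pics/scene2.png")[:,:,::-1]
TC=np.array([.4524,.3321]);TY=.249;R=np.array([[np.cos(TY),np.sin(TY)],[-np.sin(TY),np.cos(TY)]])
for c,im in(("top",T),("scene",S)):
  for n in("whisk","spatula"):
    m,a,l,w=lineinfo(onz(c,utensil(im,n),.014));print(c,n,"tray xy",np.round(R@(m-TC),4),"ang",round(a-TY,3),"len",round(l,3),round(w,3))
V=S.max(2)
for i in range(4):   # lid heights: same lid from two views
    s=seat(i);P=[]
    for n,im,th in(("top",T,52),("scene",S,60)):
        u,v=px(n,[*s,.10])[0].astype(int);m=np.zeros(V.shape,np.uint8);W=13
        m[v-W:v+W,u-W:u+W]=cv2.GaussianBlur(im,(3,3),0).max(2)[v-W:v+W,u-W:u+W]<th
        b=max(blobs(m,30),key=cv2.contourArea);P.append(ray(n,[cv2.minAreaRect(b)[0]]))
    (c1,d1),(c2,d2)=P;d1=d1[0];d2=d2[0]
    k=np.linalg.lstsq(np.c_[d1,-d2],c2-c1,rcond=None)[0];x=(c1+d1*k[0]+c2+d2*k[1])/2
    print(i,"lid",np.round(x,4),"dxy",np.round(x[:2]-s,4),"gap",round(np.linalg.norm(c1+d1*k[0]-c2-d2*k[1]),4))
r=lambda i,f:cv2.resize(i,None,fx=f,fy=f,interpolation=cv2.INTER_CUBIC)
a=np.hstack([r(S[195:245,315:375],6)[:300],r(T[225:275,155:215],6)]);b=r(np.clip(S[170:270,280:385].astype(float)*2.5,0,255).astype(np.uint8),2.6)
b2=r((255*np.clip(T[160:205,245:380]/45.,0,1)).astype(np.uint8),3)
c=np.zeros((560,720,3),np.uint8);c[:300]=r(np.hstack([S[110:160,310:370],T[225:275,155:215]]),6);c[300:560,:273]=b[:260];c[300:435,280:280+b2.shape[1]]=b2
cv2.imwrite("pics/crop4.png",c[:,:,::-1])
E
```

```text
top whisk tray xy [0.0744 0.0103] ang -0.055 len 0.139 0.049
top spatula tray xy [-0.044  -0.0014] ang -3.161 len 0.139 0.032
scene whisk tray xy [-0.7463  0.0738] ang -1.138 len 0.164 0.081
scene spatula tray xy [0.3754 0.8515] ang 2.121 len 0.402 0.375
0 lid [0.6149 0.096  0.1   ] dxy [ 0.0002 -0.0022] gap 0.0031
1 lid [0.6183 0.0126 0.0989] dxy [-0.0004 -0.0007] gap 0.0012
2 lid [ 0.6231 -0.0726  0.1009] dxy [ 0.0005 -0.001 ] gap 0.0002
3 lid [ 0.6259 -0.1572  0.0971] dxy [-0.0006 -0.0008] gap 0.0
```

View pics/crop4.png

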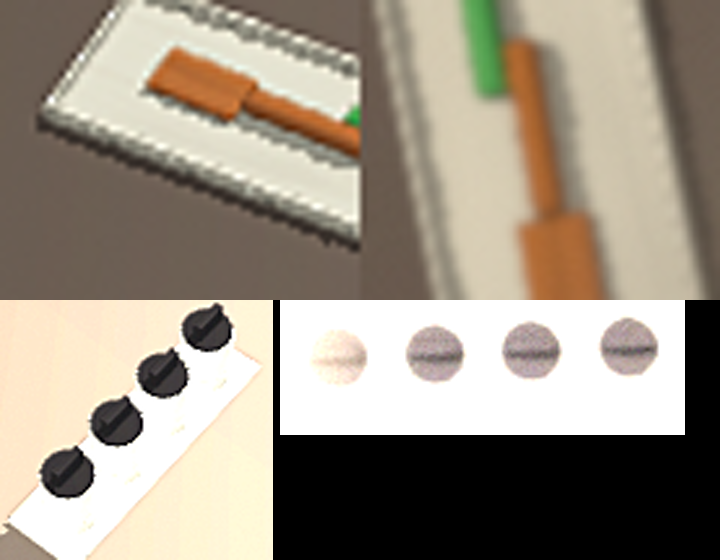

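The crop shows all four wings along the row and lid heights of about 0.097-0.101 m, which matches seated (0.098). The spatula handle looks side by side with the whisk handle. I'll triangulate the spatula's ends to confirm it is flat and not resting on the whisk.

```bash
python3 - <<'E'
from can import *
T=cv2.imread("pics/top2.png")[:,:,::-1];S=cv2.imread("pics/scene2.png")[:,:,::-1].copy()
S2=np.zeros_like(S);S2[95:170,310:425]=S[95:170,310:425]
def tri(a,b):
    c1,d1=ray("top",[a]);c2,d2=ray("scene",[b]);d1=d1[0];d2=d2[0]
    k=np.linalg.lstsq(np.c_[d1,-d2],c2-c1,rcond=None)[0];p=c1+d1*k[0];q=c2+d2*k[1];return np.round((p+q)/2,4),round(np.linalg.norm(p-q),4)
for n in("whisk","spatula"):
    e=[]
    for im in(T,S2):
        P=utensil(im,n).astype(float);c=P.mean(0);d=np.linalg.svd(P-c,full_matrices=False)[2][0];s=(P-c)@d
        a,b=(P[s>s.max()-3].mean(0),P[s<s.min()+3].mean(0))
        e.append((c,a,b))
    t,s_=e
    # pair ends: top +row <-> world -x ; match by gap
    o=min(((1,2),(2,1)),key=lambda o:tri(t[1],s_[o[0]])[1]+tri(t[2],s_[o[1]])[1])
    print(n,"centroid",tri(t[0],s_[0]),"ends",tri(t[1],s_[o[0]]),tri(t[2],s_[o[1]]))
E
```

```text
whisk centroid (array([0.5376, 0.3629, 0.0157]), np.float64(0.0002)) ends (array([0.4585, 0.3488, 0.0161]), np.float64(0.0027)) (array([0.5857, 0.3735, 0.0135]), np.float64(0.0012))
spatula centroid (array([0.397 , 0.3204, 0.0074]), np.float64(0.0053)) ends (array([0.3463, 0.3058, 0.0098]), np.float64(0.0011)) (array([0.4735, 0.334 , 0.0158]), np.float64(0.0001))
```

The spatula's handle tip is at 16 mm and its blade end at 10 mm, against 18 and 11 mm if flat. So it lies flat on the tray floor beside the whisk, well inside the limits. I'm handing in.

```bash
python3 - <<'E'
from h import *
st();manip.hand_in()
E
```

```text
t112.2 [ 0.1002 -0.5499  0.3501] F [-0.3  1.3  0.1] w0.0942 q7 1.24
the job is handed in; nothing more can be done
```

I put the whisk and spatula in the tray and locked all four canisters on seats of their own. I handed in at t = 112 s with the arm clear of everything; `hand_in()` reports no verdict.

**Canisters:** Each was centred with a light grip on its body, then lifted by its wing, lowered through the slot and turned a quarter. All four went fully down on the first try with almost no contact force. At the last check the lids were within about 2 mm of the slot centres, at heights of 97–101 mm (98 mm expected when seated). All four wings looked along the row, that is, across the slots.

**Whisk and spatula:** The spatula moved about 30 mm inside the tray after I placed it, probably the announced knock. I left it, because the final check put it within the limits:

| | Lengthwise from tray centre | Sideways | Angle to tray |
|---|---|---|---|
| Whisk | 74 mm | 10 mm | 0.06 rad |
| Spatula | -44 mm | -1 mm | 0.02 rad |

The spatula's ends measured 16 mm and 10 mm high, against 18 mm and 11 mm if flat. So it lies flat, with its handle beside the whisk's and possibly touching it, not on top.

**Checks that disagreed:**
- My first scene-camera reading of the utensils was nonsense, because the colour mask picked up other objects. Cropping the picture to the tray fixed it.
- The height at the middle of the spatula came out low (7 mm, with a 5 mm mismatch between the two cameras), so I relied on its ends instead.

The dabba and davara were not in the robot's path, but I did not measure their positions again at the end.

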